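# Swap the open tea caddy

## Task

The wrong tea caddy was left open: flip the lid of the white caddy shut, and flip the lid of the blue caddy open, over past upright until it leans on its stop and stays open by itself. Just push the lids gently with a fingertip: do not grip, lift or shove the caddies, and leave everything else where it stands.

Things in the scene. Friction and masses are not known exactly. Their poses are not given: they have to be found in the camera images.
- blue_caddy: blue painted tea caddy (tin box), 74 mm deep (its x), 96 mm wide (its y), 80 mm high, about 1.2 kg, standing loose on the worktop; origin at the centre of its underside; its x axis points from its hinge side (nearest the robot) to the side where the lid lifts (roughly away from the robot), z up
- blue_hinge (a point): middle of the hinge line of the blue caddy's lid: the top edge of the box nearest the robot, at -37 mm along the caddy's x from its origin and 80 mm up; the hinge line runs along the caddy's y. The lid is a plate 80 mm from hinge to free edge, 100 mm wide, 8 mm thick, its upper face 9 mm above the hinge line when shut, 0.10 kg; its free edge overhangs the box by 6 mm
- blue_lid (a joint): angle of the blue lid, rad: 0 shut (level), grows as the far edge swings up and over toward the robot, 1.70 fully open against its stop, leaning toward the robot beyond upright; shut at the start. Free, lightly damped hinge: the lid balances at about 1.28; below that it falls shut by itself, above that it falls open and stays.
- blue_handle (a point): middle of the cross bar of the steel wire loop handle of the blue lid. The loop is fixed upright on the lid's upper face and turns with it: round wire 9 mm thick, cross bar along the hinge direction between two legs at 32 mm either side; the bar's centre line is 70 mm from the hinge line and, with the lid shut, 50 mm above it, so 41 mm above the lid's upper face
- white_caddy: white painted tea caddy (tin box), 74 mm deep (its x), 96 mm wide (its y), 80 mm high, about 1.2 kg, standing loose on the worktop; origin at the centre of its underside; its x axis points from its hinge side (nearest the robot) to the side where the lid lifts (roughly away from the robot), z up
- white_hinge (a point): middle of the hinge line of the white caddy's lid: the top edge of the box nearest the robot, at -37 mm along the caddy's x from its origin and 80 mm up; the hinge line runs along the caddy's y. The lid is a plate 80 mm from hinge to free edge, 100 mm wide, 8 mm thick, its upper face 9 mm above the hinge line when shut, 0.10 kg; its free edge overhangs the box by 6 mm
- white_lid (a joint): angle of the white lid, rad: 0 shut (level), grows as the far edge swings up and over toward the robot, 1.70 fully open against its stop, leaning toward the robot beyond upright; open at the start. Free, lightly damped hinge: the lid balances at about 1.28; below that it falls shut by itself, above that it falls open and stays.
- white_handle (a point): middle of the cross bar of the steel wire loop handle of the white lid. The loop is fixed upright on the lid's upper face and turns with it: round wire 9 mm thick, cross bar along the hinge direction between two legs at 32 mm either side; the bar's centre line is 70 mm from the hinge line and, with the lid shut, 50 mm above it, so 41 mm above the lid's upper face
- red_carton: bystander: red cardboard tea carton, about 85 x 153 x 81 mm, at the back behind the caddies; origin at the centre of its underside
- pepper_mill: bystander: dark wooden pepper mill, 58 mm across, 170 mm tall, at the back behind the caddies; origin at the centre of its underside
- mug: bystander: white mug with handle, 80 x 120 x 101 mm, near the front edge to the left; origin at the centre of its underside
- lemon: bystander: yellow lemon, about 71 x 53 x 51 mm, near the front edge to the right; origin at its underside
- spice_jar: bystander: spice jar with a dark cap, 41 mm across, 105 mm tall, near the front edge to the left; origin at the centre of its underside
- tin: bystander: low tin can, 86 mm across, 40 mm tall, near the front edge to the right; origin at the centre of its underside

How it is judged:
At the end, for the whole second after the job is handed in: the blue lid stands open by itself (joint above 1.6 rad) and the white lid is shut (below 0.06 rad), both at rest; both caddies upright and within 30 mm of where they stood; each bystander within 20 mm of where it stood (value of joint blue_lid above 1.6 rad and value of joint white_lid below 0.06 rad and velocity of joint blue_lid between -0.1 and 0.1 rad/s and linear speed of each of blue_caddy, white_caddy below 0.02 m/s and angle between each of blue_caddy, white_caddy's own z axis and vertical below 0.05 rad and distance of each of blue_caddy, white_caddy from where it was at the start of the episode below 0.03 m and velocity of joint white_lid between -0.1 and 0.1 rad/s and distance of each of red_carton, pepper_mill, mug, lemon, spice_jar, tin from where it was at the start of the episode below 0.02 m); the robot touches nothing.
It fails at once if the blue caddy is lifted, tipped or shoved more than 30 mm (height (world z) of blue_caddy above 0.012 m or angle between blue_caddy's own z axis and vertical above 0.15 rad or distance of blue_caddy from where it was at the start of the episode above 0.03 m).
It fails at once if the blue caddy or its lid is gripped or pushed with more than 18 N (contact force between blue_caddy and the fingers above 18 N or contact force between blue_caddy and the arm above 18 N).
It fails at once if the white caddy is lifted, tipped or shoved more than 30 mm (height (world z) of white_caddy above 0.012 m or angle between white_caddy's own z axis and vertical above 0.15 rad or distance of white_caddy from where it was at the start of the episode above 0.03 m).
It fails at once if the white caddy or its lid is gripped or pushed with more than 18 N (contact force between white_caddy and the fingers above 18 N or contact force between white_caddy and the arm above 18 N).
It fails at once if a bystander is moved more than 20 mm (distance of any of red_carton, pepper_mill, mug, lemon, spice_jar, tin from where it was at the start of the episode above 0.02 m).
It also fails if it takes over 51 s, if anything falls off the work surface, if the arm or the gripper's body presses on something with over 40 N, if the wrist force passes 120 N, or if a joint passes its speed limit or range.

## Robot

A 6-joint arm with a two-finger parallel gripper is mounted at the origin on a cart in front of the work surface, level with it; the furniture and walls round the work are solid. World frame = base frame: x ahead of the robot, y to its left, z up, the work surface at z = 0. Lengths are in m, angles in rad, forces in N, time in s.
With the tool pointing down it reaches from about 0.325 to 0.925 m from the base axis. Payload 3.1 kg.
Tool frame: the origin (TCP) lies midway between the tips of the shut fingers; the grasp point (between the pads) lies 19 mm behind it (arm.grip_point_offset is the distance from the TCP to the grasp point, in m); z points along the fingers, y is the line along which they close (so a half turn about z gives the same grasp; the last joint's range is limited). The gripper opens to 85 mm and grips with 20 to 120 N. Pads are 22 mm wide; open, the fingers measure 114 mm over their backs; the gripper's body (76 mm by 85 mm) begins 54 mm behind the grasp point. The pads swing forward as they close: fully open they stand 13 mm farther back than shut.
Start: joints at [-1.454, 0.217, 1.613, -0, 1.311, -0.112], TCP at [0.142, -0.609, 0.208] pointing down, gripper open.
Joint ranges: [-2.75, 2.75], [-0.78, 2.1], [0.31, 2.55], [-1.13, 4.27], [0.13, 2.63], [-2.58, 2.58]. Speed limits (rad/s): [2.79, 2.79, 3.14, 3.14, 3.14, 3.14].

## Interface

Orientations are given as a rotation vector (axis times angle).
In Python, from cell import sense, imaging, arm gives the robot as it stands.
- The arm moves only by the tool carry_out, never from a script. Its argument "increments" is a list of rows, each an object of numbers: "wx", "wy", "wz": the turn, a rotation vector about the tool's x, y, z in degrees; "x", "y", "z": the shift along the tool's x, y, z in mm; "claw": the closure, from 0 (fully open) to 1 (shut). A call has 1 to 12 rows; each row shifts and turns the commanded pose from where the row before left it, along the tool's axes as they then stand; what a row does not reach is not made up. A row lasts 1/8 s, in which the tool goes at most 62.5 mm and 10.7 degrees, less where a joint would pass 70% of its speed; a pose out of reach is approached as far as the arm can. A call is refused whole if a number of a shift passes 62.5 or a number of a turn 10.7, either way. A call with a gripper value outside its range is refused whole. The fingers move at their own pace and stop on an object; the grip force is fixed at half the most. Time passes only in rows, so rows that do not move let the fingers close. It gives the time, the measured TCP pose, the force, the opening and the grip force at its end, in the units of the state.
- sense(): the state, without advancing time (a new reading comes with each control period).
- imaging.read_camera(name): name is "scene" or "top"; returns a dict with "image" (480x640x3 uint8, blue, green, red), "vertical_fov" (degrees; the focal length in pixels is half the picture's height over the tangent of half this angle, whatever the lens; pixels are square), "cx", "cy" (the principal point, pixels), "R" (3x3) and "t" (3): a world point X has camera coordinates R X + t. Camera axes: x right, y down, z forward; pixel columns grow to the right and rows downward; lengths in m; the calibration is good to about 2 mm. A picture is of the moment at which its call begins. There is no depth.
- arm.job_done(): hands the job in; it is judged then, once.
The state is a dict: "t": time; "joint_positions": joint angles; "joint_velocities": joint speeds; "tau": joint torques, N m; "eef_pos": TCP position; "tool_rot": TCP orientation; "ft_force": force on the tool from outside, world axes, zero at the start; "torque": the same for the moment, N m; "opening": finger opening in m; "gripper_force": force on a finger pad.
Only numpy, scipy, OpenCV 4.12 (cv2) and the standard library are available. Lean on these libraries where they do the work, as an engineer would, in place of code of your own. Each camera call takes 0.05 s, during which the arm holds its last target. There are 200 camera calls.

## Working session

There is one attempt and no reset: what is moved stays moved. The work goes in short steps, Python scripts to look and compute and a tool call to move; the robot and the scene stay as the last step left them, time stands still between calls to the robot, and variables do not carry over. Pictures are saved under pics/ and viewed, at most 10 in all, crops included, and the job is handed in when it is done.

Besides the shell and the picture viewer there is one more tool, called after "Call:" as name(argument=value, ...) on one line, values as JSON. carry_out: Moves the arm, as the interface text tells. Its arguments: {"type":"object","properties":{"increments":{"type":"array","items":{"type":"object","properties":{"wx":{"type":"number"},"wy":{"type":"number"},"wz":{"type":"number"},"x":{"type":"number"},"y":{"type":"number"},"z":{"type":"number"},"claw":{"type":"number"}}}}},"required":["increments"]}

```bash
mkdir -p pics; python3 - <<'E'
from cell import sense, imaging, arm
import cv2, numpy as np
for n in("scene","top"):
    c=imaging.read_camera(n); cv2.imwrite(f"pics/{n}0.png",c["image"])
    np.savez(n+"0.npz",**{k:np.array(v) for k,v in c.items()})
    print(n,c["vertical_fov"],c["cx"],c["cy"],np.round(c["R"],3).tolist(),np.round(c["t"],3), np.round(-np.array(c["R"]).T@c["t"],3))
s=sense();print(s["eef_pos"],s["tool_rot"],s["opening"],s["t"])
E
```

```text
scene 49.98105567654697 316.8296349426018 247.80704478596184 [[0.908, -0.418, 0.023], [-0.204, -0.489, -0.848], [0.366, 0.766, -0.529]] [-0.525  0.29   1.449] [ 0.006 -1.187  1.025]
top 48.55754298792998 310.3525923405536 238.37762953973893 [[0.223, -0.975, -0.008], [-0.9, -0.202, -0.387], [0.376, 0.094, -0.922]] [-0.043  0.61   1.395] [ 0.034 -0.05   1.522]
[ 0.14165944 -0.60791253  0.20689203] [-3.11889969e+00 -3.58264647e-01  2.81099004e-06] 0.08555530355709041 0.1
```

View pics/scene0.png

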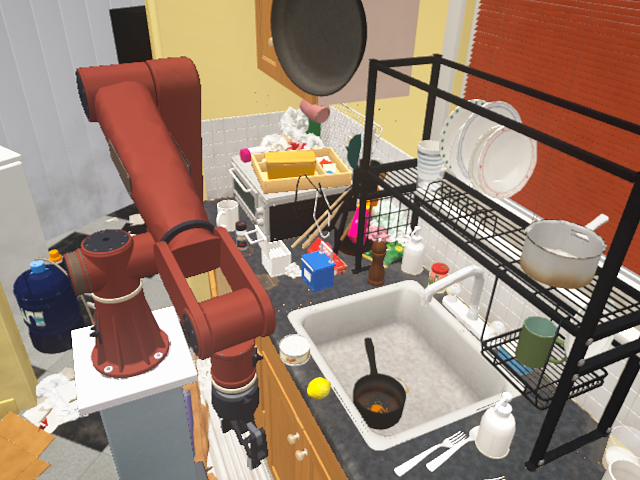

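View pics/top0.png

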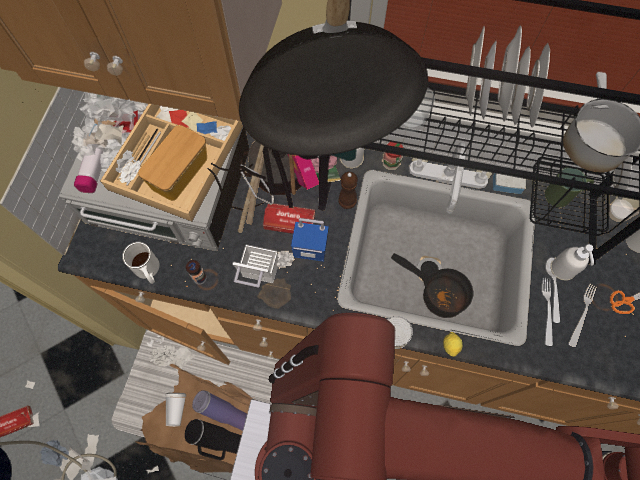

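The scene view shows the white caddy at about (275,258) and the blue one at (318,270). In the top view they are at about (258,265) and (310,240). I'll zoom in on both.

```bash
python3 - <<'E'
import cv2
t=cv2.imread("pics/top0.png")[205:295,215:345]; s=cv2.imread("pics/scene0.png")[215:305,225:355]
o=cv2.vconcat([cv2.resize(i,None,fx=3.3*1,fy=3.3,interpolation=cv2.INTER_CUBIC) for i in (t,s)]); cv2.imwrite("pics/z.png",o);print(o.shape)
E
```

```text
(594, 429, 3)
```

View pics/z.png

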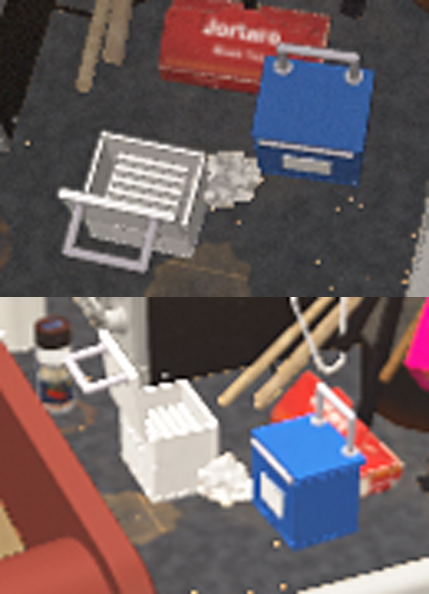

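The crops show the blue lid shut with its handle at the far side, and the white lid open and leaning toward the robot. I'll fit each caddy's x, y and yaw from the corners.

```bash
cat > fit.py <<'E'
import numpy as np
from scipy.optimize import least_squares
C={n:np.load(n+"0.npz") for n in("top","scene")}
def proj(n,X):
    c=C[n]; f=240/np.tan(np.radians(c["vertical_fov"])/2); p=X@c["R"].T+c["t"]
    return p[:,:2]/p[:,2:]*f+[c["cx"],c["cy"]]
def lid(r,h,th): return -37+r*np.cos(th)-h*np.sin(th), 80+r*np.sin(th)+h*np.cos(th)
def L(r,h,y,th): a,b=lid(r,h,th); return (a,y,b)
def fit(pts,x0):
    # pts: (cam, u,v in crop, local mm)
    P=np.array([p[3] for p in pts])/1e3
    uv=np.array([((p[1]/3.3+215,p[2]/3.3+205) if p[0]=="top" else (p[1]/3.3+225,(p[2]-297)/3.3+215)) for p in pts])
    def res(q):
        c,s=np.cos(q[2]),np.sin(q[2]); X=P@np.array([[c,-s,0],[s,c,0],[0,0,1]]).T+[q[0],q[1],0]
        return np.array([proj(p[0],X[i:i+1])[0] for i,p in enumerate(pts)])-uv
    r=least_squares(lambda q:res(q).ravel(),x0,loss="soft_l1",f_scale=1.5); print(np.round(r.x,4)); print(np.round(res(r.x),1).tolist()); return r.x
T=1.7
if __name__=="__main__":
    fit([("top",283,49,L(70,50,32,0)),("top",355,60,L(70,50,-32,0)),("top",373,75,L(80,9,-50,0)),("top",253,140,L(0,9,50,0)),("top",355,154,L(0,9,-50,0)),("top",358,184,(-37,-48,0)),
     ("scene",318,389,L(70,50,32,0)),("scene",350,424,L(70,50,-32,0)),("scene",252,437,L(0,9,50,0)),("scene",360,457,L(80,9,-50,0)),("scene",294,547,(-37,-48,0)),("scene",358,525,(37,-48,0))],[.6,.1,0])
    fit([("top",103,133,(37,48,80)),("top",206,152,(37,-48,80)),("top",60,193,L(80,5,50,T)),("top",180,215,L(80,5,-50,T)),("top",70,249,L(70,50,32,T)),("top",147,267,L(70,50,-32,T)),("top",192,257,(-37,-48,0)),
     ("scene",72,353,L(70,50,32,T)),("scene",86,388,L(70,50,-32,T)),("scene",157,500,(-37,-48,0)),("scene",217,471,(37,-48,0)),("scene",217,425,(37,-48,80)),("scene",184,380,(37,48,80))],[.6,.2,0])
    for n in C: print(n, [np.round(C[n]["R"].T@np.array([0,0,1.]),3)])
E
python3 fit.py
```

```text
[0.6208 0.0986 0.0719]
[[-0.3, -0.1], [-0.1, -0.4], [0.8, -1.4], [-0.8, -0.9], [2.4, -0.4], [0.3, 1.1], [-0.4, -0.6], [-0.4, -2.0], [-1.5, -2.3], [1.5, 0.5], [-0.8, 1.4], [-0.9, 2.0]]
[0.5253 0.2289 0.0127]
[[-0.4, -1.0], [0.3, -0.5], [0.1, -0.6], [-0.7, -0.1], [0.1, 0.4], [-0.5, -0.4], [0.5, -0.0], [-1.6, 2.1], [0.5, 0.6], [-1.4, 1.0], [0.3, 4.8], [0.2, -0.6], [-0.4, -0.3]]
top [array([ 0.376,  0.094, -0.922])]
scene [array([ 0.366,  0.766, -0.529])]
```

```bash
python3 - <<'E'
from fit import *
def tri(a,b):
    def ray(n,u):
        c=C[n]; f=240/np.tan(np.radians(c["vertical_fov"])/2); d=c["R"].T@np.array([(u[0]-c["cx"])/f,(u[1]-c["cy"])/f,1]); return -c["R"].T@c["t"],d/np.linalg.norm(d)
    (o,d),(p,e)=ray("top",a),ray("scene",b)
    s=np.linalg.lstsq(np.stack([d,-e],1),p-o,rcond=None)[0]; A,B=o+s[0]*d,p+s[1]*e
    return np.round((A+B)/2,3),np.round(np.linalg.norm(A-B),3)
for n,a,b in [("pan c",(335,88),(318,40)),("pan left",(243,105),(272,20)),("pan right",(427,75),(366,20)),("milltop",(348,174),(378,238)),("jar top",(191,268),(241,225)),("hook",(270,190),(315,200)),("rack post top",(403,75),(372,62)),("rack front edge",(420,65),(436,58)),("carton near corner",(265,222),(309,240))]: print(n,*tri(a,b))
E
python3 - <<'E'
import cv2
t=cv2.imread("pics/top0.png")[0:260,180:440]
cv2.imwrite("pics/z2.png",cv2.resize(t,None,fx=2.3,fy=2.3))
s=cv2.imread("pics/scene0.png")[0:290,210:470]
cv2.imwrite("pics/z3.png",cv2.resize(s,None,fx=2,fy=2))
E
```

```text
pan c [0.594 0.048 0.791] 0.024
pan left [0.517 0.18  0.818] 0.011
pan right [ 0.628 -0.1    0.846] 0.01
milltop [0.806 0.027 0.17 ] 0.001
jar top [0.455 0.407 0.094] 0.007
hook [0.667 0.219 0.245] 0.002
rack post top [ 0.686 -0.061  0.751] 0.014
rack front edge [ 0.793 -0.107  0.733] 0.084
carton near corner [0.651 0.241 0.076] 0.011
```

View pics/z2.png

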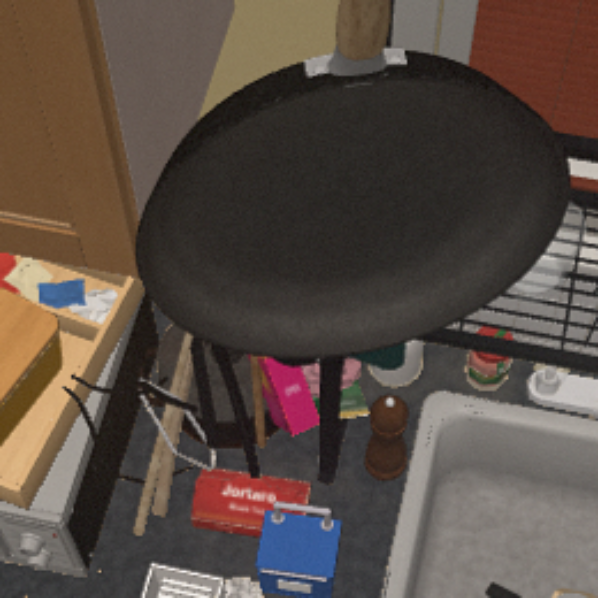

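View pics/z3.png

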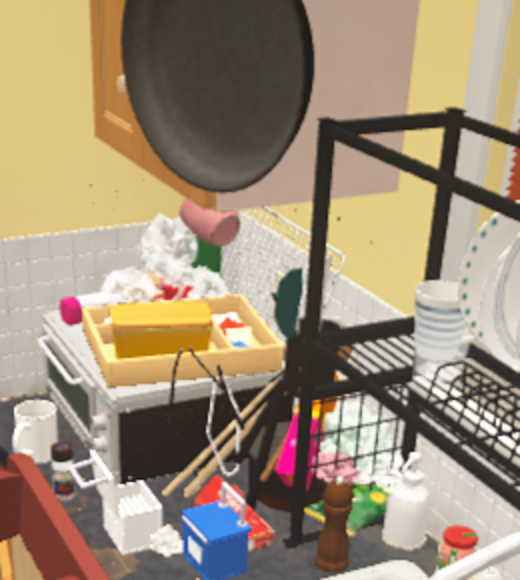

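```bash
python3 - <<'E'
from fit import *
def ray(n,u):
    c=C[n]; f=240/np.tan(np.radians(c["vertical_fov"])/2); d=c["R"].T@np.array([(u[0]-c["cx"])/f,(u[1]-c["cy"])/f,1]); return -c["R"].T@c["t"],d/np.linalg.norm(d)
def tri(a,b):
    (o,d),(p,e)=ray("top",a),ray("scene",b)
    s=np.linalg.lstsq(np.stack([d,-e],1),p-o,rcond=None)[0]; A,B=o+s[0]*d,p+s[1]*e
    return np.round((A+B)/2,3),np.round(np.linalg.norm(A-B),3)
for n,a,b in [("post base",(322,212),(356,269)),("pan bottom",(315,154),(320,95)),("hook low",(272,203),(326,236)),("elbow",(350,318),(165,60)),("elbow2",(345,345),(190,75))]: print(n,*tri(a,b))
for n,u in [("top",(322,212)),("scene",(356,269)),("top",(291,205)),("scene",(337,246))]:
    o,d=ray(n,u); print(n,np.round(o-d*o[2]/d[2],3))
from scipy.spatial.transform import Rotation as R
from cell import sense
s=sense();print(np.round(R.from_rotvec(s["tool_rot"]).as_matrix(),3).tolist())
E
```

```text
post base [0.754 0.086 0.019] 0.024
pan bottom [0.588 0.069 0.635] 0.031
hook low [0.715 0.235 0.081] 0.012
elbow [ 0.207 -0.054  0.788] 0.038
elbow2 [ 0.216 -0.06   0.748] 0.039
top [0.75 0.09 0.  ]
scene [0.783 0.113 0.   ]
top [0.753 0.191 0.   ]
scene [0.79  0.277 0.   ]
[[0.974, 0.227, -0.0], [0.227, -0.974, 0.002], [0.0, -0.002, -1.0]]
```

Call:
carry_out(increments=[{"z":-50,"claw":1},{"z":-43,"claw":1},{"claw":1}])

```text
invalid input
```

Call:
carry_out(increments=[{"x":0,"y":0,"z":-10,"wx":0,"wy":0,"wz":5.3,"claw":1},{"x":0,"y":0,"z":0,"wx":0,"wy":0,"wz":5.3,"claw":1}])

```text
t: 0.35
eef_pos: [0.1418, -0.6089, 0.2183]
tool_rot: [3.141, 0.064, 0.0]
ft_force: [0.8, -0.3, -0.7]
opening: 0.0511
gripper_force: 0.0
```

Call:
carry_out(increments=[{"x":27,"y":-33,"z":0,"wx":0,"wy":0,"wz":0,"claw":1},{"x":27,"y":-33,"z":0,"wx":0,"wy":0,"wz":0,"claw":1},{"x":27,"y":-33,"z":0,"wx":0,"wy":0,"wz":0,"claw":1},{"x":27,"y":-33,"z":0,"wx":0,"wy":0,"wz":0,"claw":1},{"x":27,"y":-33,"z":0,"wx":0,"wy":0,"wz":0,"claw":1},{"x":27,"y":-33,"z":0,"wx":0,"wy":0,"wz":0,"claw":1},{"x":27,"y":-33,"z":0,"wx":0,"wy":0,"wz":0,"claw":1},{"x":27,"y":-33,"z":0,"wx":0,"wy":0,"wz":0,"claw":1},{"x":27,"y":-33,"z":0,"wx":0,"wy":0,"wz":0,"claw":1},{"x":27,"y":-33,"z":0,"wx":0,"wy":0,"wz":0,"claw":1},{"x":27,"y":-33,"z":0,"wx":0,"wy":0,"wz":0,"claw":1},{"x":27,"y":-33,"z":0,"wx":0,"wy":0,"wz":0,"claw":1}])

```text
t: 1.85
eef_pos: [0.4485, -0.1975, 0.2177]
tool_rot: [-3.141, -0.069, 0.001]
ft_force: [0.4, -0.2, -1.1]
opening: 0.0002
gripper_force: 0.0
```

Call:
carry_out(increments=[{"x":-5,"y":-39,"z":0,"wx":0,"wy":0,"wz":0,"claw":1},{"x":-5,"y":-39,"z":0,"wx":0,"wy":0,"wz":0,"claw":1},{"x":-5,"y":-39,"z":0,"wx":0,"wy":0,"wz":0,"claw":1},{"x":-5,"y":-39,"z":0,"wx":0,"wy":0,"wz":0,"claw":1},{"x":-5,"y":-39,"z":0,"wx":0,"wy":0,"wz":0,"claw":1},{"x":-5,"y":-39,"z":0,"wx":0,"wy":0,"wz":0,"claw":1},{"x":-5,"y":-39,"z":0,"wx":0,"wy":0,"wz":0,"claw":1},{"x":-5,"y":-39,"z":0,"wx":0,"wy":0,"wz":0,"claw":1},{"x":-5,"y":-39,"z":0,"wx":0,"wy":0,"wz":0,"claw":1},{"x":-5,"y":-39,"z":0,"wx":0,"wy":0,"wz":0,"claw":1},{"x":-5,"y":-39,"z":0,"wx":0,"wy":0,"wz":0,"claw":1},{"x":0,"y":0,"z":0,"wx":0,"wy":0,"wz":0,"claw":1}])

```text
t: 3.35
eef_pos: [0.3734, 0.229, 0.2176]
tool_rot: [-3.141, -0.075, 0.002]
ft_force: [-0.0, -0.8, -0.2]
opening: -0.0002
gripper_force: 0.0
```

Call:
carry_out(increments=[{"x":0,"y":0,"z":30,"wx":0,"wy":0,"wz":0,"claw":1},{"x":0,"y":0,"z":30,"wx":0,"wy":0,"wz":0,"claw":1},{"x":0,"y":0,"z":30,"wx":0,"wy":0,"wz":0,"claw":1},{"x":15,"y":0,"z":0,"wx":0,"wy":0,"wz":0,"claw":1},{"x":10,"y":0,"z":0,"wx":0,"wy":0,"wz":0,"claw":1},{"x":5,"y":0,"z":0,"wx":0,"wy":0,"wz":0,"claw":1},{"x":5,"y":0,"z":0,"wx":0,"wy":0,"wz":0,"claw":1},{"x":5,"y":0,"z":0,"wx":0,"wy":0,"wz":0,"claw":1},{"x":5,"y":0,"z":0,"wx":0,"wy":0,"wz":0,"claw":1},{"x":5,"y":0,"z":0,"wx":0,"wy":0,"wz":0,"claw":1},{"x":0,"y":0,"z":0,"wx":0,"wy":0,"wz":0,"claw":1}])

```text
t: 4.72
eef_pos: [0.4247, 0.2295, 0.1282]
tool_rot: [-3.141, -0.069, -0.0]
ft_force: [-0.2, 0.3, 1.2]
opening: -0.0
gripper_force: 0.0
```

```bash
python3 - <<'E'
from cell import imaging
import cv2
a=[cv2.resize(imaging.read_camera(n)["image"][r[0]:r[0]+130,r[1]:r[1]+180],None,fx=3,fy=3) for n,r in(("top",(185,190)),("scene",(190,210)))]
cv2.imwrite("pics/w1.png",cv2.resize(cv2.vconcat(a),None,fx=.75,fy=.75))
E
```

```text
(no output)
```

View pics/w1.png

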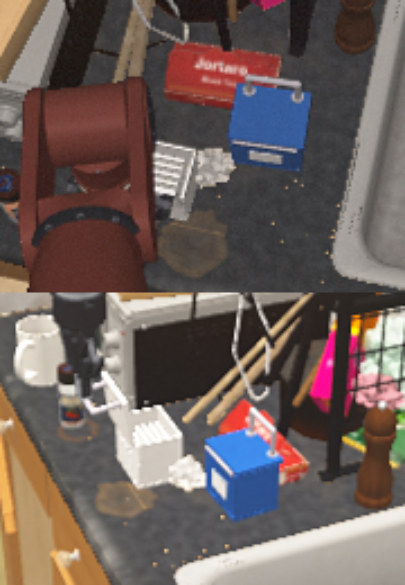

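The fingertip is at the white handle's bar and nothing has been disturbed. I'll keep pushing.

Call:
carry_out(increments=[{"x":5,"y":0,"z":0,"wx":0,"wy":0,"wz":0,"claw":1},{"x":5,"y":0,"z":0,"wx":0,"wy":0,"wz":0,"claw":1},{"x":5,"y":0,"z":0,"wx":0,"wy":0,"wz":0,"claw":1},{"x":5,"y":0,"z":0,"wx":0,"wy":0,"wz":0,"claw":1},{"x":5,"y":0,"z":0,"wx":0,"wy":0,"wz":0,"claw":1},{"x":5,"y":0,"z":0,"wx":0,"wy":0,"wz":0,"claw":1},{"x":5,"y":0,"z":0,"wx":0,"wy":0,"wz":0,"claw":1},{"x":0,"y":0,"z":0,"wx":0,"wy":0,"wz":0,"claw":1},{"x":0,"y":0,"z":0,"wx":0,"wy":0,"wz":0,"claw":1},{"x":0,"y":0,"z":0,"wx":0,"wy":0,"wz":0,"claw":1},{"x":0,"y":0,"z":0,"wx":0,"wy":0,"wz":0,"claw":1},{"x":0,"y":0,"z":0,"wx":0,"wy":0,"wz":0,"claw":1}])

```text
t: 6.32
eef_pos: [0.4592, 0.231, 0.1281]
tool_rot: [3.141, 0.069, -0.0]
ft_force: [-0.4, -0.4, 0.0]
opening: -0.0002
gripper_force: 0.1
```

```bash
python3 - <<'E'
from cell import imaging
import cv2
im=imaging.read_camera("scene")["image"][0:300,170:470]
cv2.imwrite("pics/w2.png",cv2.resize(im,None,fx=2,fy=2))
from fit import *
c=C["top"]; f=240/np.tan(np.radians(c["vertical_fov"])/2)
d=c["R"].T@np.array([(228-c["cx"])/f,(221-c["cy"])/f,1]); o=-c["R"].T@c["t"]
for z in(.35,.4,.45,.5): print(z,np.round(o+d*(z-o[2])/d[2],3))
E
```

```text
0.35 [0.512 0.275 0.35 ]
0.4 [0.492 0.261 0.4  ]
0.45 [0.471 0.247 0.45 ]
0.5 [0.451 0.233 0.5  ]
```

View pics/w2.png

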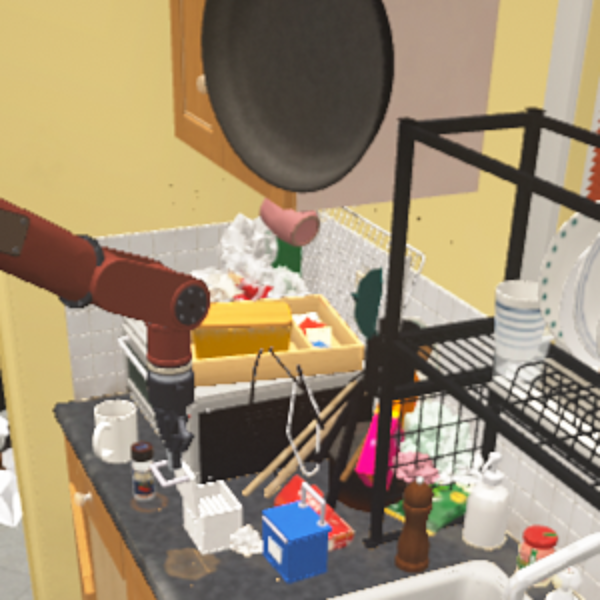

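The white lid still looks open, so I'll zoom in to see where the finger is relative to the bar.

```bash
python3 - <<'E'
from cell import imaging
import cv2
im=imaging.read_camera("scene")["image"][190:290,220:320]
cv2.imwrite("pics/w3.png",cv2.resize(im,None,fx=5,fy=5,interpolation=cv2.INTER_CUBIC))
from fit import *
for th in(1.7,1.5,1.3,1.1):
    X=np.array([L(70,50,32,th),L(70,50,-32,th),L(80,9,50,th),L(80,9,-50,th)])/1e3+[.5253,.2289,0]
    print(th,np.round((proj("scene",X)-[220,190])*5).tolist())
X=np.array([[.4592,.231,.128],[.4592,.231,.2]]);print(np.round((proj("scene",X)-[220,190])*5).tolist())
E
```

```text
1.7 [[126.0, 219.0], [157.0, 265.0], [172.0, 177.0], [222.0, 247.0]]
1.5 [[145.0, 202.0], [176.0, 248.0], [194.0, 169.0], [245.0, 239.0]]
1.3 [[166.0, 188.0], [198.0, 233.0], [217.0, 166.0], [268.0, 235.0]]
1.1 [[190.0, 178.0], [222.0, 223.0], [238.0, 167.0], [291.0, 236.0]]
[[183.0, 251.0], [179.0, 157.0]]
```

View pics/w3.png

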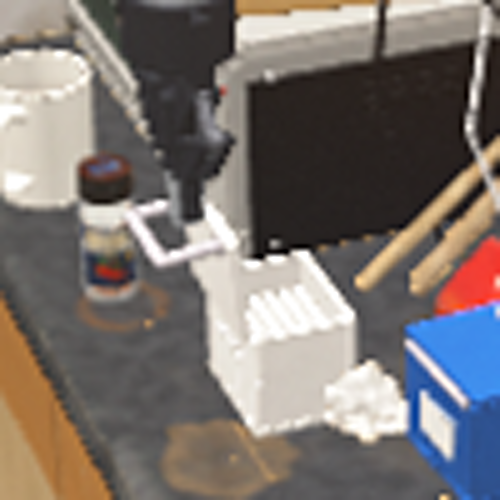

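The finger is inside the handle loop, so its tip passed over the bar and the lid never moved. The tip appears to end about 20 mm above the reported TCP. From here I can push the lid plate itself, then withdraw upward. First I'll check the real tip height numerically.

```bash
python3 - <<'E'
from cell import imaging
from fit import *
g=imaging.read_camera("scene")["image"].max(2)
print(proj("scene",np.array([[.459,.231,z] for z in(.128,.14,.15,.16,.2)])).round(1).tolist())
for r in range(222,246): print(r,g[r,250:268].tolist())
E
```

```text
[[256.6, 240.2], [256.5, 237.1], [256.4, 234.6], [256.2, 232.0], [255.8, 221.4]]
222 [87, 80, 62, 51, 51, 50, 52, 53, 52, 46, 44, 53, 53, 44, 39, 132, 162, 151]
223 [86, 87, 68, 55, 49, 49, 52, 53, 50, 45, 52, 55, 48, 39, 125, 156, 161, 151]
224 [85, 86, 96, 116, 78, 52, 53, 52, 48, 49, 53, 50, 44, 38, 152, 165, 159, 150]
225 [93, 92, 95, 131, 86, 58, 55, 48, 48, 47, 55, 55, 93, 137, 176, 166, 159, 148]
226 [92, 94, 91, 129, 141, 108, 63, 45, 45, 45, 82, 138, 158, 179, 187, 168, 160, 149]
227 [87, 88, 86, 126, 161, 125, 66, 49, 52, 43, 88, 163, 184, 187, 185, 166, 160, 149]
228 [85, 85, 83, 105, 153, 124, 65, 50, 51, 42, 68, 176, 191, 186, 183, 166, 161, 151]
229 [82, 81, 66, 85, 148, 123, 64, 48, 50, 43, 143, 181, 189, 186, 184, 170, 162, 151]
230 [160, 248, 255, 193, 158, 136, 74, 47, 51, 41, 144, 216, 210, 184, 182, 171, 163, 152]
231 [242, 248, 244, 182, 156, 141, 77, 48, 54, 41, 131, 255, 246, 175, 180, 168, 162, 149]
232 [205, 185, 156, 138, 157, 141, 76, 47, 56, 45, 86, 255, 255, 240, 191, 175, 160, 148]
233 [110, 103, 93, 92, 131, 133, 75, 39, 40, 44, 97, 255, 255, 255, 247, 
[... 404 characters left out ...]
79, 136, 216, 234, 237, 248, 246, 239, 241, 255, 255, 239]
239 [255, 232, 125, 76, 76, 92, 147, 236, 250, 249, 244, 242, 232, 206, 199, 244, 252, 201]
240 [247, 253, 213, 165, 245, 252, 244, 247, 241, 222, 197, 176, 178, 156, 163, 206, 212, 185]
241 [219, 255, 252, 241, 248, 243, 218, 193, 182, 172, 171, 200, 219, 207, 208, 224, 216, 216]
242 [146, 231, 236, 210, 190, 160, 127, 106, 191, 218, 220, 229, 231, 228, 228, 229, 215, 214]
243 [90, 132, 140, 118, 106, 98, 90, 83, 185, 227, 231, 229, 229, 228, 228, 229, 214, 210]
244 [86, 87, 92, 90, 89, 89, 91, 87, 152, 219, 231, 229, 228, 228, 228, 228, 214, 210]
245 [89, 92, 92, 93, 94, 90, 87, 86, 101, 166, 220, 229, 228, 227, 227, 227, 217, 211]
```

Call:
carry_out(increments=[{"x":0,"y":0,"z":13,"wx":0,"wy":0,"wz":0,"claw":1},{"x":0,"y":0,"z":12,"wx":0,"wy":0,"wz":0,"claw":1},{"x":4,"y":0,"z":0,"wx":0,"wy":0,"wz":0,"claw":1},{"x":4,"y":0,"z":0,"wx":0,"wy":0,"wz":0,"claw":1},{"x":4,"y":0,"z":0,"wx":0,"wy":0,"wz":0,"claw":1},{"x":4,"y":0,"z":0,"wx":0,"wy":0,"wz":0,"claw":1},{"x":4,"y":0,"z":0,"wx":0,"wy":0,"wz":0,"claw":1},{"x":4,"y":0,"z":0,"wx":0,"wy":0,"wz":0,"claw":1},{"x":4,"y":0,"z":0,"wx":0,"wy":0,"wz":0,"claw":1},{"x":4,"y":0,"z":0,"wx":0,"wy":0,"wz":0,"claw":1}])

```text
t: 7.72
eef_pos: [0.4917, 0.2324, 0.1032]
tool_rot: [-3.141, -0.069, -0.0]
ft_force: [0.7, 0.8, -0.2]
opening: 0.0001
gripper_force: 0.0
```

```bash
python3 - <<'E'
from cell import imaging
import cv2
from fit import *
im=imaging.read_camera("scene")["image"][190:290,220:320]
cv2.imwrite("pics/w4.png",cv2.resize(im,None,fx=5,fy=5,interpolation=cv2.INTER_CUBIC))
for th in(1.3,1.1,.9):
    X=np.array([L(70,50,32,th),L(70,50,-32,th),L(80,9,50,th),L(80,9,-50,th)])/1e3+[.5253,.2289,0]
    print(th,np.round((proj("scene",X)-[220,190])*5).tolist())
E
```

```text
1.3 [[166.0, 188.0], [198.0, 233.0], [217.0, 166.0], [268.0, 235.0]]
1.1 [[190.0, 178.0], [222.0, 223.0], [238.0, 167.0], [291.0, 236.0]]
0.9 [[214.0, 172.0], [247.0, 216.0], [258.0, 172.0], [311.0, 241.0]]
```

View pics/w4.png

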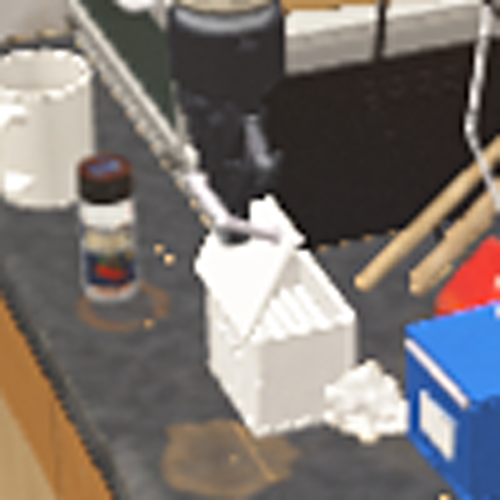

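The white lid is now at about 1.1 rad, past its balance point. I'll withdraw straight up.

Call:
carry_out(increments=[{"x":0,"y":0,"z":-12,"wx":0,"wy":0,"wz":0,"claw":1},{"x":0,"y":0,"z":-20,"wx":0,"wy":0,"wz":0,"claw":1},{"x":0,"y":0,"z":-25,"wx":0,"wy":0,"wz":0,"claw":1},{"x":0,"y":0,"z":-30,"wx":0,"wy":0,"wz":0,"claw":1},{"x":0,"y":0,"z":-30,"wx":0,"wy":0,"wz":0,"claw":1},{"x":0,"y":0,"z":0,"wx":0,"wy":0,"wz":0,"claw":1},{"x":0,"y":0,"z":0,"wx":0,"wy":0,"wz":0,"claw":1},{"x":0,"y":0,"z":0,"wx":0,"wy":0,"wz":0,"claw":1}])

```text
t: 8.78
eef_pos: [0.4901, 0.232, 0.2184]
tool_rot: [3.14, 0.069, -0.005]
ft_force: [-0.1, 0.3, -0.7]
opening: 0.0
gripper_force: 0.0
```

```bash
python3 - <<'E'
from cell import imaging
from fit import *
import cv2
im=imaging.read_camera("scene")["image"]; cv2.imwrite("pics/after_white.png",im)
# numeric check: brightness on interior (shadowed ribs) -> lid top
X=np.array([L(r,9,y,0) for r in(20,40,60) for y in(-30,0,30)])/1e3+[.5253,.2289,0]
o=C["scene"]["image"]
for p in proj("scene",X).round().astype(int): print(p,im[p[1],p[0]],o[p[1],p[0]])
# expected handle bar when shut
print(proj("scene",np.array([L(70,50,y,0) for y in(-32,0,32)])/1e3+[.5253,.2289,0]).round(1))
g=im.min(2)
for r in range(233,262): print(r,g[r,260:295].tolist())
E
```

```text
[274 252] [255 255 255] [242 246 249]
[271 247] [255 255 255] [191 202 210]
[268 243] [255 255 255] [190 199 205]
[280 251] [255 255 255] [237 243 246]
[276 246] [255 255 255] [193 203 213]
[273 242] [255 255 255] [186 195 203]
[285 249] [255 255 255] [214 224 229]
[282 245] [255 255 255] [215 225 230]
[279 241] [255 255 255] [213 223 231]
[[287.9 238.7]
 [284.4 234.2]
 [281.  229.9]]
233 [133, 146, 145, 147, 176, 159, 144, 137, 131, 111, 60, 33, 35, 37, 37, 37, 36, 35, 34, 26, 140, 150, 174, 239, 253, 194, 69, 28, 33, 36, 36, 36, 35, 35, 35]
234 [101, 161, 157, 147, 155, 156, 141, 131, 131, 114, 59, 32, 35, 37, 36, 36, 35, 36, 35, 28, 141, 153, 99, 205, 249, 251, 150, 20, 30, 34, 35, 35, 35, 36, 36]
235 [83, 113, 134, 145, 147, 149, 156, 144, 133, 121, 67, 34, 35, 37, 37, 37, 37, 37, 35, 28, 142, 157, 75, 97, 215, 252, 247, 137, 21, 30, 35, 35, 35, 36, 37]
236 [86, 81, 92, 130, 147, 148, 155, 165, 184, 149, 70, 31, 36, 35, 35, 34, 35, 33, 31, 25, 142, 160, 81, 18, 98, 224, 254, 255, 156, 24, 32, 34, 33, 32, 33]
237 [84, 81, 75, 135, 149, 147, 150, 148, 155, 127, 62, 30, 32, 30, 29, 
[... 3590 characters left out ...]
 [86, 137, 205, 223, 222, 229, 240, 231, 222, 214, 239, 222, 203, 194, 181, 185, 188, 189, 191, 193, 191, 191, 190, 191, 192, 191, 193, 193, 194, 203, 183, 119, 87, 88, 85]
259 [89, 118, 201, 222, 223, 221, 209, 199, 214, 221, 217, 206, 193, 188, 189, 190, 191, 192, 191, 191, 191, 191, 191, 191, 191, 191, 191, 192, 192, 201, 183, 119, 87, 89, 89]
260 [88, 108, 197, 222, 223, 222, 210, 244, 236, 222, 218, 208, 194, 189, 190, 192, 192, 192, 191, 192, 190, 189, 190, 191, 191, 191, 191, 193, 191, 202, 184, 121, 86, 86, 85]
261 [84, 106, 197, 220, 221, 222, 220, 235, 229, 221, 219, 209, 194, 190, 192, 191, 192, 191, 191, 191, 188, 189, 189, 190, 191, 191, 190, 192, 193, 202, 183, 120, 87, 81, 80]
```

The white lid is shut, and its bar in the image matches the predicted shut position. Next I'll move to just beyond the blue handle.

Call:
carry_out(increments=[{"x":31,"y":23,"z":0,"wx":0,"wy":0,"wz":0,"claw":1},{"x":31,"y":23,"z":0,"wx":0,"wy":0,"wz":0,"claw":1},{"x":31,"y":23,"z":0,"wx":0,"wy":0,"wz":0,"claw":1},{"x":31,"y":23,"z":0,"wx":0,"wy":0,"wz":0,"claw":1},{"x":31,"y":23,"z":0,"wx":0,"wy":0,"wz":0,"claw":1},{"x":31,"y":23,"z":0,"wx":0,"wy":0,"wz":0,"claw":1},{"x":0,"y":0,"z":0,"wx":0,"wy":0,"wz":0,"claw":1},{"x":0,"y":0,"z":30,"wx":0,"wy":0,"wz":0,"claw":1},{"x":0,"y":0,"z":30,"wx":0,"wy":0,"wz":0,"claw":1},{"x":0,"y":0,"z":0,"wx":0,"wy":0,"wz":0,"claw":1}])

```text
t: 10.07
eef_pos: [0.6791, 0.1033, 0.1554]
tool_rot: [-3.141, -0.07, 0.015]
ft_force: [-0.3, -0.4, 0.2]
opening: 0.0001
gripper_force: 0.0
```

```bash
python3 - <<'E'
from cell import imaging,sense
from fit import *
import cv2
im=imaging.read_camera("scene")["image"]; cv2.imwrite("pics/b0.png",im)
p=np.array(sense()["eef_pos"]);print(p)
for dz in(0,.024,.06): print(dz,proj("scene",(p+[0,0,dz])[None]).round(1))
u=proj("scene",p[None])[0].astype(int)
g=im.max(2)
for r in range(u[1]-22,u[1]+10): print(r,g[r,u[0]-10:u[0]+12].tolist())
print(u)
E
```

```text
[0.68093764 0.10326339 0.15792071]
0 [[333.2 237.6]]
0.024 [[333.5 231.3]]
0.06 [[333.9 221.6]]
215 [225, 205, 147, 82, 54, 56, 54, 47, 50, 51, 48, 55, 66, 61, 56, 101, 92, 69, 69, 82, 133, 154]
216 [204, 144, 69, 38, 41, 41, 46, 47, 50, 50, 47, 50, 55, 51, 48, 69, 64, 50, 55, 53, 87, 104]
217 [143, 69, 29, 65, 166, 206, 124, 44, 49, 50, 48, 45, 46, 47, 47, 48, 50, 49, 48, 46, 58, 66]
218 [77, 30, 59, 172, 219, 236, 143, 42, 47, 50, 48, 46, 64, 56, 49, 51, 51, 49, 44, 47, 58, 59]
219 [35, 54, 168, 216, 215, 228, 143, 48, 49, 51, 48, 49, 74, 62, 50, 52, 50, 45, 47, 56, 58, 50]
220 [35, 154, 211, 210, 190, 219, 144, 46, 44, 49, 48, 48, 57, 53, 50, 51, 47, 42, 43, 48, 46, 40]
221 [162, 212, 211, 194, 189, 221, 159, 86, 90, 75, 52, 48, 50, 50, 51, 47, 51, 50, 48, 46, 56, 44]
222 [210, 213, 197, 187, 186, 221, 159, 127, 118, 71, 48, 48, 55, 54, 49, 45, 49, 48, 48, 51, 49, 39]
223 [213, 194, 187, 173, 151, 214, 160, 138, 123, 75, 49, 48, 53, 51, 44, 49, 57, 53, 46, 43, 38, 34]
224 [199, 184, 173, 126, 86, 210, 154, 134, 121, 130, 95, 53, 49, 46, 44, 82, 69, 53, 45, 39, 38, 39]
225 [191, 17
[... 1473 characters left out ...]
40 [86, 80, 83, 83, 85, 82, 80, 81, 85, 90, 92, 62, 41, 41, 42, 39, 45, 75, 101, 90, 55, 38]
241 [188, 82, 84, 85, 86, 84, 82, 80, 82, 85, 90, 62, 40, 38, 40, 40, 37, 39, 47, 47, 40, 39]
242 [254, 181, 131, 184, 175, 110, 84, 84, 83, 83, 87, 60, 42, 41, 40, 40, 37, 39, 39, 39, 39, 40]
243 [252, 250, 236, 244, 250, 203, 108, 87, 88, 87, 88, 60, 41, 41, 39, 38, 37, 39, 41, 41, 41, 40]
244 [231, 251, 251, 247, 251, 246, 188, 102, 88, 89, 89, 59, 39, 40, 39, 39, 39, 41, 43, 43, 43, 41]
245 [211, 235, 250, 249, 238, 241, 246, 195, 111, 94, 94, 60, 38, 39, 40, 38, 41, 44, 46, 47, 45, 42]
246 [249, 240, 231, 249, 249, 236, 246, 246, 172, 96, 82, 53, 39, 40, 39, 38, 43, 49, 49, 48, 47, 46]
[333 237]
```

The tip shows about 20 mm above the reported TCP again, so I'll allow for that. I'll descend behind the bar and push along its arc.

Call:
carry_out(increments=[{"x":0,"y":0,"z":22,"wx":0,"wy":0,"wz":0,"claw":1},{"x":0,"y":0,"z":22,"wx":0,"wy":0,"wz":0,"claw":1},{"x":0,"y":0,"z":20,"wx":0,"wy":0,"wz":0,"claw":1},{"x":-6,"y":0,"z":0,"wx":0,"wy":0,"wz":0,"claw":1},{"x":-6,"y":0,"z":0,"wx":0,"wy":0,"wz":0,"claw":1},{"x":-5,"y":0,"z":-5,"wx":0,"wy":0,"wz":0,"claw":1},{"x":-6,"y":0,"z":-6,"wx":0,"wy":0,"wz":0,"claw":1},{"x":-6,"y":0,"z":-5,"wx":0,"wy":0,"wz":0,"claw":1},{"x":-6,"y":0,"z":-4,"wx":0,"wy":0,"wz":0,"claw":1},{"x":-6,"y":0,"z":-4,"wx":0,"wy":0,"wz":0,"claw":1},{"x":0,"y":0,"z":0,"wx":0,"wy":0,"wz":0,"claw":1}])

```text
t: 11.5
eef_pos: [0.6416, 0.101, 0.1203]
tool_rot: [-3.141, -0.069, 0.0]
ft_force: [-0.4, 0.1, 0.3]
opening: 0.0
gripper_force: 0.4
```

```bash
python3 - <<'E'
from cell import imaging
from fit import *
import cv2
im=imaging.read_camera("scene")["image"]; cr=im[190:290,290:390]
c,s=np.cos(.0719),np.sin(.0719)
for th in(0,.2,.4,.5,.6):
    X=np.array([L(70,50,32,th),L(70,50,-32,th),L(80,9,-50,th),L(80,9,50,th)])/1e3@np.array([[c,-s,0],[s,c,0],[0,0,1]]).T+[.6208,.0986,0]
    print(th,np.round((proj("scene",X)-[290,190])*5).tolist())
cv2.imwrite("pics/b1.png",cv2.resize(cr,None,fx=5,fy=5,interpolation=cv2.INTER_CUBIC))
m=(im[...,0].astype(int)-im[...,2]>60)[200:300,290:350]; r=np.where(m.any(1))[0]; print("blue top row",r[0]+200)
for k in range(0,100,3): print(k+200,''.join('#' if v else '.' for v in m[k]))
E
```

```text
0 [[155.0, 262.0], [203.0, 307.0], [228.0, 370.0], [153.0, 297.0]]
0.2 [[141.0, 249.0], [189.0, 295.0], [224.0, 351.0], [150.0, 279.0]]
0.4 [[123.0, 240.0], [171.0, 286.0], [217.0, 334.0], [142.0, 262.0]]
0.5 [[113.0, 238.0], [161.0, 283.0], [211.0, 327.0], [136.0, 255.0]]
0.6 [[102.0, 236.0], [150.0, 282.0], [205.0, 321.0], [130.0, 249.0]]
blue top row 244
200 ............................................................
203 ............................................................
206 ............................................................
209 ............................................................
212 ............................................................
215 ............................................................
218 ............................................................
221 ............................................................
224 ............................................................
227 ............................................................
230 ............................................................
233 .....................
[... 769 characters left out ...]
.###..####...####.....############................
272 ............##.....#########################................
275 ............##.......#######################................
278 ............####.....#######################................
281 ...............####..######################.................
284 ..................#########################.................
287 ....................###################.....................
290 ......................######................................
293 ............................................................
296 ............................................................
299 ............................................................
```

The blue lid is at about 0.4 rad, as planned. I'll continue along the arc.

Call:
carry_out(increments=[{"x":-6,"y":0,"z":-4,"wx":0,"wy":0,"wz":0,"claw":1},{"x":-6,"y":0,"z":-3,"wx":0,"wy":0,"wz":0,"claw":1},{"x":-6,"y":0,"z":-2,"wx":0,"wy":0,"wz":0,"claw":1},{"x":-6,"y":0,"z":-2,"wx":0,"wy":0,"wz":0,"claw":1},{"x":-6,"y":0,"z":-1,"wx":0,"wy":0,"wz":0,"claw":1},{"x":-6,"y":0,"z":0,"wx":0,"wy":0,"wz":0,"claw":1},{"x":-6,"y":0,"z":0,"wx":0,"wy":0,"wz":0,"claw":1},{"x":-6,"y":0,"z":0,"wx":0,"wy":0,"wz":0,"claw":1},{"x":-6,"y":0,"z":1,"wx":0,"wy":0,"wz":0,"claw":1},{"x":-6,"y":0,"z":2,"wx":0,"wy":0,"wz":0,"claw":1},{"x":-6,"y":0,"z":2,"wx":0,"wy":0,"wz":0,"claw":1},{"x":0,"y":0,"z":0,"wx":0,"wy":0,"wz":0,"claw":1}])

```text
t: 13.05
eef_pos: [0.5754, 0.098, 0.1266]
tool_rot: [3.141, 0.069, -0.002]
ft_force: [0.7, 0.1, 0.3]
opening: -0.0001
gripper_force: 0.0
```

```bash
cat > chk.py <<'E'
from cell import imaging
from fit import *
import cv2
im=imaging.read_camera("scene")["image"]; cv2.imwrite("pics/cur.png",im)
c,s=np.cos(.0719),np.sin(.0719)
for th in(0,1.,1.2,1.4,1.6,1.7):
    X=np.array([L(80,9,-50,th),L(80,9,50,th)])/1e3@np.array([[c,-s,0],[s,c,0],[0,0,1]]).T+[.6208,.0986,0]
    print(th,np.round((proj("scene",X))).tolist())
m=(im[...,0].astype(int)-im[...,2]>60)[215:300,280:350]
for k in range(0,85,3): print(k+215,''.join('#' if v else '.' for v in m[k]))
E
python3 chk.py
```

```text
0 [[336.0, 264.0], [321.0, 249.0]]
1.0 [[324.0, 251.0], [309.0, 236.0]]
1.2 [[320.0, 251.0], [305.0, 236.0]]
1.4 [[316.0, 251.0], [301.0, 237.0]]
1.6 [[311.0, 252.0], [297.0, 238.0]]
1.7 [[309.0, 254.0], [295.0, 239.0]]
215 ......................................................................
218 ......................................................................
221 ......................................................................
224 ......................................................................
227 ......................................................................
230 ......................................................................
233 ......................................................................
236 ......................................................................
239 .............................#........................................
242 .............................####.....................................
245 .............................#######..................................
248 ..........................#########..##............
[... 594 characters left out ...]
#########................
275 ......................##.......######################.................
278 ......................####.....######################.................
281 .........................####..######################.................
284 ............................#########################.................
287 ..............................##################......................
290 ................................######................................
293 ......................................................................
296 ......................................................................
299 ......................................................................
```

Call:
carry_out(increments=[{"x":-5,"y":0,"z":1,"wx":0,"wy":0,"wz":0,"claw":1},{"x":-5,"y":0,"z":1,"wx":0,"wy":0,"wz":0,"claw":1},{"x":-5,"y":0,"z":2,"wx":0,"wy":0,"wz":0,"claw":1},{"x":-5,"y":0,"z":2,"wx":0,"wy":0,"wz":0,"claw":1},{"x":-5,"y":0,"z":2,"wx":0,"wy":0,"wz":0,"claw":1},{"x":-3,"y":0,"z":0,"wx":0,"wy":0,"wz":0,"claw":1},{"x":0,"y":0,"z":0,"wx":0,"wy":0,"wz":0,"claw":1},{"x":0,"y":0,"z":0,"wx":0,"wy":0,"wz":0,"claw":1},{"x":0,"y":0,"z":0,"wx":0,"wy":0,"wz":0,"claw":1}])

```text
t: 14.22
eef_pos: [0.5486, 0.0968, 0.1192]
tool_rot: [-3.141, -0.069, -0.001]
ft_force: [0.3, -0.6, -0.1]
opening: -0.0002
gripper_force: 0.0
```

```bash
python3 chk.py
```

```text
0 [[336.0, 264.0], [321.0, 249.0]]
1.0 [[324.0, 251.0], [309.0, 236.0]]
1.2 [[320.0, 251.0], [305.0, 236.0]]
1.4 [[316.0, 251.0], [301.0, 237.0]]
1.6 [[311.0, 252.0], [297.0, 238.0]]
1.7 [[309.0, 254.0], [295.0, 239.0]]
215 ......................................................................
218 ......................................................................
221 ......................................................................
224 ......................................................................
227 ......................................................................
230 ......................................................................
233 ......................................................................
236 ......................................................................
239 ......................................................................
242 ......................................................................
245 ......................###.............................................
248 ......................######.......................
[... 594 characters left out ...]
#########................
275 ......................##.......######################.................
278 ......................####.....######################.................
281 .........................####..######################.................
284 ............................#########################.................
287 ..............................###################.....................
290 ................................######................................
293 ......................................................................
296 ......................................................................
299 ......................................................................
```

The lid is at about 1.7, leaning on its stop. I'll withdraw straight up, back away, and check.

Call:
carry_out(increments=[{"x":0,"y":0,"z":-8,"wx":0,"wy":0,"wz":0,"claw":1},{"x":0,"y":0,"z":-15,"wx":0,"wy":0,"wz":0,"claw":1},{"x":0,"y":0,"z":-25,"wx":0,"wy":0,"wz":0,"claw":1},{"x":0,"y":0,"z":-30,"wx":0,"wy":0,"wz":0,"claw":1},{"x":0,"y":0,"z":-30,"wx":0,"wy":0,"wz":0,"claw":1},{"x":-25,"y":30,"z":0,"wx":0,"wy":0,"wz":0,"claw":1},{"x":-25,"y":40,"z":0,"wx":0,"wy":0,"wz":0,"claw":1},{"x":-20,"y":40,"z":0,"wx":0,"wy":0,"wz":0,"claw":1},{"x":0,"y":40,"z":0,"wx":0,"wy":0,"wz":0,"claw":1},{"x":0,"y":40,"z":0,"wx":0,"wy":0,"wz":0,"claw":1},{"x":0,"y":0,"z":0,"wx":0,"wy":0,"wz":0,"claw":1}])

```text
t: 15.65
eef_pos: [0.4872, -0.0985, 0.2287]
tool_rot: [3.14, 0.063, 0.004]
ft_force: [-0.3, 0.9, -0.0]
opening: -0.0003
gripper_force: 0.0
```

```bash
python3 chk.py | head -6; python3 - <<'E'
from cell import imaging
import cv2
a=[cv2.resize(imaging.read_camera(n)["image"][r[0]:r[0]+120,r[1]:r[1]+240],None,fx=2.5,fy=2.5) for n,r in(("top",(180,120)),("scene",(195,200)))]
cv2.imwrite("pics/fin.png",cv2.vconcat(a))
E
```

```text
0 [[336.0, 264.0], [321.0, 249.0]]
1.0 [[324.0, 251.0], [309.0, 236.0]]
1.2 [[320.0, 251.0], [305.0, 236.0]]
1.4 [[316.0, 251.0], [301.0, 237.0]]
1.6 [[311.0, 252.0], [297.0, 238.0]]
1.7 [[309.0, 254.0], [295.0, 239.0]]
```

View pics/fin.png

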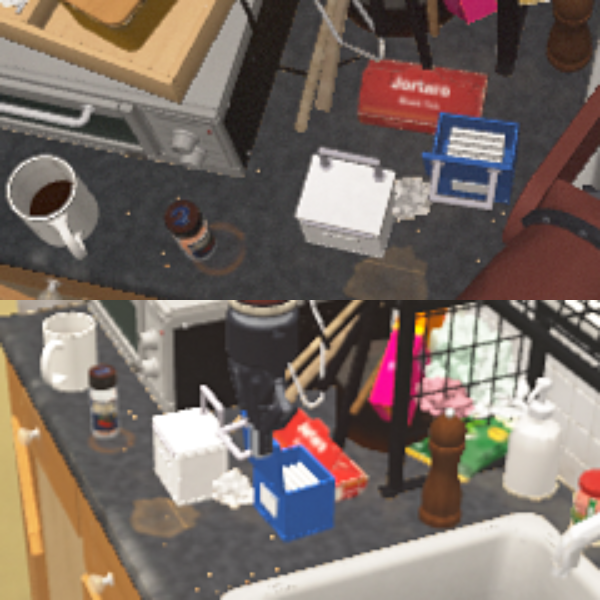

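The blue lid is open, with its loop toward the robot at top-crop (465,185). The white lid is shut at (345,200). The bystanders haven't moved and the gripper is clear, so I'm handing in.

```bash
python3 -c "
from cell import arm
print(arm.job_done())"
```

```text
the job is handed in; nothing more can be done
None
```

The job is handed in: the final camera check showed the white lid shut, the blue lid open on its stop, and the caddies and visible bystanders where they stood; the hand-in returned no verdict.

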